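# Hang the slide caddy on the dryer's twin pins

### The job

Hang the blue slide caddy on the front of the white slide dryer: pick it up by its white grip, gently feel for the two brass pins, whose bar may be clamped higher or lower than its middle setting, thread both holes of the caddy's back plate over them together and slide it home until the plate sits flush, then let go so that it hangs level. Use a light touch, never pressing or knocking the caddy against the dryer with more than about 15 N, and leave the bottle, the jar and the green slide box where they are.

Things in the scene. Friction and masses are not known exactly. Their poses are not given: they have to be found in the camera images.
- caddy: Blue sheet-metal slide caddy, loose, 0.2-0.45 kg, standing on the bench. Origin: underside, below its white grip; x to its back plate, y along its width, z up. Upright back plate 160 wide, 134 high, 4 thick, rear face at x=+40. Trough in front of it 150 wide, 47 high, x=-36 to +36.
- caddy_grip (a point): Where to pinch the caddy's white upright grip paddle: 155 mm above the underside, at (0,0,155) mm in the caddy's frame. The paddle is 10 mm thick (along the caddy's x; pinch across this), 36 mm wide (y), top at 172 mm; above 134 mm it stands free. Axes as the caddy's.
- caddy_back (a point): Point on the rear face of the caddy's back plate midway between its two holes: (40,0,100) mm in the caddy's frame, same axes. The holes are square, 12 mm wide and high, right through, centred 60 mm to either side (y) of this point.
- dryer: White slide dryer, fixed, 440 wide (y), 320 deep (x), top 158 mm high; black lids with knobs rise 30 mm more, from 55 mm behind the front. Origin: on the bench under the middle of its front face; x points into the machine, z up. On the front: a steel twin-pin bar and, at 51-73 mm height, a rubber strip, both 6 mm proud (x=-6): a caddy hung home lies flush on both.
- pin_mid (a point): Midway between the two pins' roots, on the bar's front, 134 mm above the bench, FOR THE BAR'S MIDDLE SETTING; axes as the dryer's. The bar is clamped rigidly anywhere from 14 mm below to 14 mm above that; this is not in the reading: find it.
- pin_tips (a point): Midway between the two pins' tips, again for the bar's MIDDLE SETTING (up to 14 mm wrong in height). Axes as the dryer's. Brass pins, 8 mm diameter, flat ends, at y=-60 and +60 mm, 24 mm long, rising 15 degrees from bar to tip: tips are 23 mm in front of the bar (-x) and 6 mm above the roots.
- bottle: Bystander: amber reagent bottle, diameter 56 mm, 110 mm high. Origin: centre of its underside.
- jar: Bystander: open glass staining jar, diameter 54 mm, 85 mm high. Origin: centre of its underside.
- slidebox: Bystander: green plastic slide box, 60 x 80 x 30 mm. Origin: centre of its underside.
There are look-alikes about, which are no part of the job. Leave any orange or turquoise look-alike of the caddy alone.

How it is judged (in metres and radians):
On the way, in this order (a step that is already met when the one before it is completed fails the run):
1. the caddy is lifted clear of the bench (height (world z) of caddy above 0.015 m), for 0.2 s.
2. both holes are on the pins and the back plate is flush against the dryer's bar and strip (x of caddy_back in the frame of dryer between -0.011 and -0.003 m and y of caddy_back in the frame of dryer between -0.007 and 0.007 m and z of caddy_back in the frame of pin_mid between -0.02 and 0.018 m and angle between the x axis of caddy and the x axis of dryer, either way round below 0.07 rad and angle between the y axis of caddy and the y axis of dryer, either way round below 0.07 rad and angle between caddy's own z axis and vertical below 0.07 rad), for 0.2 s.
At the end, for the whole second after the job is handed in: The caddy hangs at rest on both pins, carried by the dryer: back plate within 5 mm of flush, within 7 mm of the pins' middle sideways, 20 mm below to 18 mm above the middle-setting mark, upright and square to the dryer within 0.07 rad (all of step 2 and contact force between caddy and dryer above 0.8 N and linear speed of caddy below 0.02 m/s and angular speed of caddy below 0.1 rad/s); the robot touches nothing.
It fails at once if the held caddy is pressed or knocked against the dryer with more than 16 N (40 N when not held) ((contact force between caddy and dryer above 16 N and contact force between the fingers and caddy above 5 N) or contact force between caddy and dryer above 40 N).
It fails at once if the robot itself pushes the dryer with more than 20 N (contact force between any of the fingers, the arm and dryer above 20 N).
It fails at once if a bystander (bottle, jar, slide box) is moved by more than 20 mm or tipped (distance of any of bottle, jar, slidebox from where it was at the start of the episode above 0.02 m or angle between any of bottle, jar, slidebox's own z axis and vertical above 0.3 rad).
It also fails if it takes over 58 s, if anything falls off the work surface, if the arm or the gripper's body presses on something with over 40 N, if the wrist force passes 120 N, or if a joint passes its speed limit or range.

### The arm

A 6-joint arm with a two-finger parallel gripper is mounted at the origin on the work surface. World frame = base frame: x ahead of the robot, y to its left, z up, the work surface at z = 0. Lengths are in mm, angles in rad, forces in N, time in s.
With the tool pointing down it reaches from about 325 to 875 mm from the base axis. Payload 4.4 kg.
Tool frame: the origin (TCP) lies on the centre line of the jaws, within the pads' length; the fingertips stand ahead of it and the grasp point (between the pads) lies 6 mm ahead of it (ctrl.tcp_to_tips is the z of the fingertips in the tool frame, in mm); z points along the fingers, y is the line along which they close (so a half turn about z gives the same grasp; the last joint's range is limited). The gripper opens to 85 mm and grips with 20 to 120 N. Pads are 22 mm wide; open, the fingers measure 114 mm over their backs; the gripper's body (76 mm by 85 mm) begins 54 mm behind the grasp point. The pads swing forward as they close: fully open they stand 13 mm farther back than shut.
Start: joints at [-1.339, 0.207, 1.542, -0, 1.393, -0.15], TCP at [214.762, -533.39, 256.282] pointing down, gripper open.
Joint ranges: [-2.73, 2.73], [-0.86, 2.22], [0.23, 2.46], [-1.11, 4.25], [0.08, 2.63], [-2.82, 2.82]. Speed limits (rad/s): [2.79, 2.79, 3.14, 3.14, 3.14, 3.14].

### API

Orientations are given as a 3x3 rotation matrix whose columns are the frame's x, y, z axes.
In Python, from plant import ctrl, sensors, optics gives the robot as it stands. Calls block until the motion is done:
- ctrl.move_ptp(position, orientation): joint-space move of the TCP to a pose.
- ctrl.move_l(position, rot=None, vel=150, threshold=None): straight line of the TCP; rot=None keeps the orientation; vel is the mean speed in mm/s. With threshold (N) it stops when the force on the tool has changed by that much, and returns True; else False.
- ctrl.set_joints(angles): joint-space move.
- ctrl.gripper_to(opening, force=None): finger opening in mm; force is the grip in N (None keeps the last); returns when the fingers have stopped.
- ctrl.hold(seconds).
- ctrl.solve_ik(position, orientation): joint angles nearest the present ones, or None.
- sensors.read_state(): the state.
- optics.grab_frame(name): name is "scene" or "top"; returns (picture, depth): 400x640x3 uint8, red, green, blue; 400x640 float32, mm along the optical axis (not along the pixel's ray), 0 where there is no reading.
- optics.camera_params(name): a dict with "mtx" (3x3 intrinsics, pixels), "R" (3x3) and "t" (3): a world point X has camera coordinates R X + t. Camera axes: x right, y down, z forward; pixel columns grow to the right and rows downward; lengths in mm; the calibration is good to about 2 mm. A picture is of the moment at which its call begins. camera_params takes no time and is no camera call.
A pose or a line that the arm cannot do raises ctrl.MotionError and nothing moves.
- ctrl.finish_job(): hands the job in; it is judged then, once.
The state is a dict: "t": time; "q": joint angles; "qvel": joint speeds; "tau": joint torques, N m; "eef_pos": TCP position; "eef_rot": TCP orientation; "force": force on the tool from outside, world axes, zero at the start; "wrist_torque": the same for the moment, N m; "grip_width": finger opening in mm; "grasp_force": force on a finger pad.
Only numpy, scipy, OpenCV 4.12 (cv2) and the standard library are available. Lean on these libraries where they do the work, as an engineer would, in place of code of your own. Each camera call takes 0.05 s, during which the arm holds its last target. There are 200 camera calls.

## Working session

There is one attempt and no reset: what is moved stays moved. The work goes in short steps, each a Python script; the robot and the scene stay as the last script left them, time stands still between calls to the robot, and variables do not carry over. Pictures are saved under pics/ and viewed, at most 10 in all, crops included, and the job is handed in when it is done.

```bash
mkdir -p pics; ls; python3 - <<'E'
from plant import ctrl,sensors,optics
import cv2,numpy as np
for n in("scene","top"):
    p,d=optics.grab_frame(n); cv2.imwrite(f"pics/{n}0.png",p[:,:,::-1]); np.savez(f"pics/{n}0.npz",p=p,d=d,**optics.camera_params(n))
    c=optics.camera_params(n);print(n,c['mtx'].tolist(),np.round(c['R'],3).tolist(),c['t'])
s=sensors.read_state();print(s['t'],s['grip_width'],ctrl.tcp_to_tips,s['eef_rot'])
E
```

```text
pics
scene [[476.65330328814446, 0.0, 319.9863794994214], [0.0, 476.65330328814446, 198.93971736313853], [0.0, 0.0, 1.0]] [[-0.436, 0.9, 0.016], [0.533, 0.273, -0.801], [-0.725, -0.341, -0.599]] [ 237.01691877 -148.26441601 1604.16769095]
top [[374.79857013661865, 0.0, 321.3616888751331], [0.0, 374.79857013661865, 200.75469684314933], [0.0, 0.0, 1.0]] [[0.027, -1.0, -0.005], [-0.992, -0.026, -0.126], [0.126, 0.008, -0.992]] [ -39.6194261   500.33130926 1028.7775319 ]
0.1 85.45890278501219 25.0 [[ 9.27614975e-01  3.73537420e-01 -5.03624462e-04]
 [ 3.73537621e-01 -9.27612628e-01  2.11148575e-03]
 [ 3.21550530e-04 -2.14676849e-03 -9.99997644e-01]]
```

View pics/scene0.png

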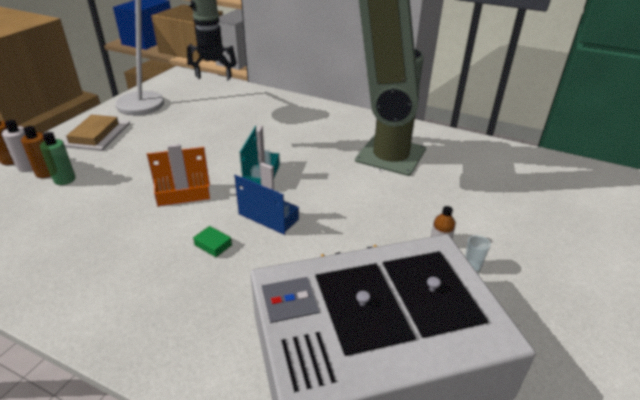

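View pics/top0.png

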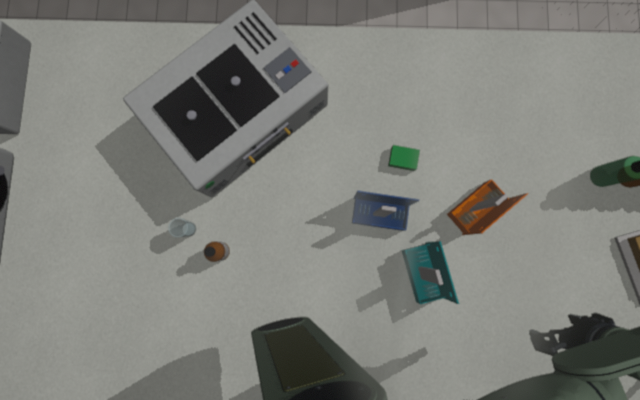

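Candidates: the blue caddy at top (385,210) / scene (265,203), the orange one at top (487,207) / scene (180,177), and the turquoise one at top (432,272) / scene (260,160). The description fits the blue one. I'll check it, and the dryer's pins, in one close crop.

```bash
cat > h.py <<'E'
import numpy as np,cv2
def cloud(f):
    "world points (H,W,3) of a saved frame"
    K,R,t,d=f['mtx'],f['R'],f['t'],f['d']
    v,u=np.mgrid[:d.shape[0],:d.shape[1]]
    c=np.stack([(u-K[0,2])/K[0,0]*d,(v-K[1,2])/K[1,1]*d,d],-1)
    return (c-t)@R
def px(f,X):
    c=np.asarray(X)@f['R'].T+f['t']; c=c@f['mtx'].T; return c[...,:2]/c[...,2:]
E
python3 - <<'E'
from h import *
f=np.load('pics/top0.npz');p=f['p'][:,:,::-1];W=cloud(f)
g=np.load('pics/scene0.npz');V=cloud(g)
cr=lambda a,b,k:cv2.resize(a[b[1]:b[3],b[0]:b[2]],None,fx=k,fy=k,interpolation=cv2.INTER_CUBIC)
A=cr(p,(340,180,430,240),4.4);B=cr(p,(195,90,335,198),2.8)
C=cr(g['p'][:,:,::-1],(225,145,310,235),3);im=np.zeros((590,800,3),np.uint8)
for a,(x,y) in((A,(0,0)),(B,(400,0)),(C,(0,310))): im[y:y+a.shape[0],x:x+a.shape[1]]=a[:590-y,:800-x]
cv2.imwrite('pics/crop1.png',im)
np.set_printoptions(precision=1,suppress=True,linewidth=150)
for nm,fr,X,box in(('top',f,W,(345,180,425,240)),('scene',g,V,(225,145,310,235))):
    hsv=cv2.cvtColor(fr['p'],cv2.COLOR_RGB2HSV);m=(hsv[...,0]>105)&(hsv[...,0]<125)&(hsv[...,1]>110)
    b=np.zeros_like(m);b[box[1]:box[3],box[0]:box[2]]=1;m&=b
    P=X[m];P=P[P[:,2]>8]
    print(nm,len(P),P[:,2].max())
    for lo in range(0,180,15):
        q=P[(P[:,2]>lo)&(P[:,2]<=lo+15)]
        if len(q)>3: print(lo,len(q),q.mean(0),q[:,1].min(),q[:,1].max())
w=W[180:240,345:425].reshape(-1,3);q=w[(w[:,2]>160)&(w[:,2]<185)];print('grip',len(q),q)
# dryer top face
q=W[0:200,120:335].reshape(-1,3);q=q[(q[:,2]>150)&(q[:,2]<166)];print('dryer top',len(q),cv2.boxPoints(cv2.minAreaRect(q[:,:2].astype(np.float32))),cv2.minAreaRect(q[:,:2].astype(np.float32)))
E
```

```text
top 49 1083.3365095737947
30 16 [ 432.2 -217.3   42.4] -251.45057986086468 -187.98818621970835
45 15 [ 432.5 -216.6   47. ] -248.4015717529823 -184.76716107214475
105 6 [ 505.  -207.2  117. ] -225.68040692264904 -189.57770433006172
120 9 [ 504.1 -214.6  123.1] -231.8338638196036 -193.89991478604426
scene 1941 837.984494049134
0 113 [ 501.6 -175.5   11.5] -271.1284427399915 -115.70534219623646
15 265 [ 499.4 -174.3   22.7] -270.1552265762526 -114.78051986092527
30 292 [ 493.8 -170.5   37.3] -271.8351366313209 -114.77703985289021
45 237 [ 505.2 -182.7   51.7] -273.3059635133557 -116.93694465480118
60 216 [ 508.5 -191.2   67.7] -273.73507791806884 -118.23988491218778
75 198 [ 509.8 -193.3   82.6] -273.1465053430269 -118.39396157478745
90 198 [ 510.4 -187.8   97.1] -273.4477584940358 -118.62980375428273
105 204 [ 510.1 -191.2  112.4] -272.8143770499315 -117.70685872149843
120 207 [ 510.1 -192.8  127. ] -270.3834871773837 -117.88872024207804
135 5 [ 508.  -221.2  135.7] -256.0861573994069 -174.3046510238002
grip 66 [[ 474.8 -176.4  169. ]
 [ 474.5 -178.4  172. ]
 [ 474.9 -181.3  168.9]
 [
[... 996 characters left out ...]
5  169.9]
 [ 467.6 -190.9  170.6]
 [ 467.8 -193.5  169.6]
 [ 467.9 -196.   169.3]
 [ 467.8 -198.2  170.5]
 [ 467.7 -200.3  172.3]
 [ 467.9 -203.1  170.5]
 [ 467.9 -205.4  171.2]
 [ 468.2 -208.2  169.2]
 [ 465.9 -187.4  162.3]
 [ 465.6 -189.3  165.6]
 [ 465.6 -191.6  166.6]
 [ 465.2 -193.4  170.1]
 [ 465.4 -195.9  169.6]
 [ 465.3 -198.2  170.4]
 [ 465.4 -200.6  170.7]
 [ 465.5 -203.2  170.2]
 [ 465.6 -205.7  169.8]
 [ 465.3 -207.5  173.2]
 [ 464.  -204.9  161. ]
 [ 463.7 -206.6  164.6]
 [ 463.6 -208.8  166.1]]
dryer top 18656 [[ 500.8  288.3]
 [ 790.4  -40.8]
 [1032.   171.9]
 [ 742.4  501. ]] ((766.4127807617188, 230.11111450195312), (321.8565979003906, 438.4296569824219), 41.35306167602539)
```

View pics/crop1.png

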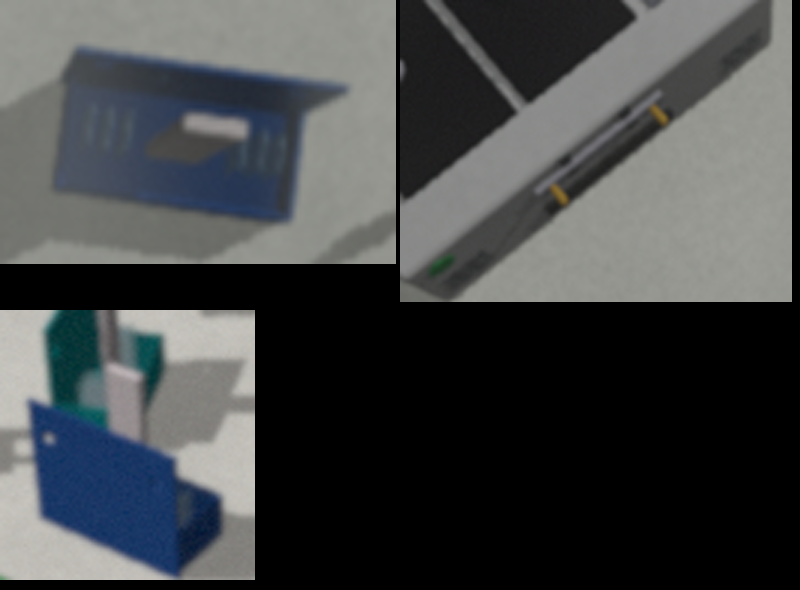

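The crop confirms it: a blue caddy with its white grip at top px ≈(389,209) and its back plate on the +x side. The brass pins show at top px ≈(252,159) and (288,131). Next I'll fit the caddy and pins precisely.

```bash
python3 - <<'E'
from h import *
np.set_printoptions(precision=2,suppress=True,linewidth=150)
f=np.load('pics/top0.npz');W=cloud(f);g=np.load('pics/scene0.npz');V=cloud(g)
def blue(fr,box):
    h=cv2.cvtColor(fr['p'],cv2.COLOR_RGB2HSV);m=(h[...,0]>100)&(h[...,0]<130)&(h[...,1]>90)
    b=np.zeros_like(m);b[box[1]:box[3],box[0]:box[2]]=1;return m&b
m=blue(g,(225,145,310,235));P=V[m];P=P[(P[:,2]>60)&(P[:,2]<131)&(P[:,0]<600)]
for _ in range(4):
    A=np.c_[P[:,1:],np.ones(len(P))];c=np.linalg.lstsq(A,P[:,0],rcond=None)[0];r=P[:,0]-A@c;P=P[abs(r)<max(2.5*r.std(),1)]
print('plate plane x=a y+b z+c',c,r.std(),len(P));yaw=np.arctan2(-c[0],1);print('yaw',yaw,'tilt',c[1])
ex=np.array([np.cos(yaw),np.sin(yaw),0]);ey=np.array([-ex[1],ex[0],0])
s=P@ey;print('y ext',np.percentile(s,[0,1,99,100]),'rear x',(P@ex).mean())
w=W[180:240,345:425].reshape(-1,3);q=w[(w[:,2]>166)&(w[:,2]<176)]
print('top grip x,y ext',[(np.min(q@e),np.max(q@e),np.mean(q@e)) for e in(ex,ey)],cv2.minAreaRect(q[:,:2].astype(np.float32)),q[:,2].mean())
# plate upper edge in top view
q=w[(w[:,2]>125)&(w[:,2]<138)];print('plate top',len(q),[(np.percentile(q@e,[0,2,50,98,100])) for e in(ex,ey)],np.polyfit(q[:,1],q[:,0],1))
q=w[(w[:,2]>35)&(w[:,2]<55)];print('trough rim',len(q),[(np.percentile(q@e,[0,2,50,98,100])) for e in(ex,ey)])
# pins
h=cv2.cvtColor(f['p'],cv2.COLOR_RGB2HSV);m=(h[...,0]>10)&(h[...,0]<30)&(h[...,1]>110)
for b in((244,150,262,168),(280,120,298,140)):
    k=np.zeros_like(m);k[b[1]:b[3],b[0]:b[2]]=1;k&=m;X=W[k];vv,uu=np.nonzero(k)
    print('pin',k.sum(),uu.mean(),vv.mean());print(np.c_[uu,vv,X])
# dryer front edge line
a=np.deg2rad(41.353);dx=np.array([np.cos(a),np.sin(a)]);dy=np.array([-dx[1],dx[0]])
q=W[0:200,120:335].reshape(-1,3);q=q[(q[:,2]>153)&(q[:,2]<163)]
s=q[:,:2]@dy;x=q[:,:2]@dx;mid=(s.min()+s.max())/2;E=[]
for b in np.arange(mid-200,mid+200,10):
    k=(s>b)&(s<b+10);E.append((b+5,x[k].min()))
E=np.array(E);print('front edge',np.polyfit(E[:,0]-mid,E[:,1],1),mid,np.median(q[:,2]))
E
```

```text
plate plane x=a y+b z+c [  0.12   0.   532.67] 1.446265837347732 955
yaw -0.11892356480645991 tilt 0.0025546574058425975
y ext [-212.77 -210.06  -56.58  -55.33] rear x 529.1516476929758
top grip x,y ext [(np.float64(484.90018009007196), np.float64(494.6423236970272), np.float64(489.49502844292505)), (np.float64(-153.44523387645134), np.float64(-117.38632766404174), np.float64(-135.34538599133822))] ((470.2447204589844, -192.56629943847656), (36.0300407409668, 9.723666191101074), 82.86454010009766) 169.6832432794605
plate top 137 [array([484.6 , 484.93, 527.23, 529.78, 530.11]), array([-215.59, -212.74, -133.03,  -58.15,  -55.45])] [  0.11 526.28]
trough rim 280 [array([453.62, 453.77, 488.95, 526.27, 526.66]), array([-214.98, -210.32, -146.56,  -60.67,  -55.71])]
pin 26 251.65384615384616 159.15384615384616
[[249.   156.   601.46 164.79 129.22]
 [250.   156.   602.53 163.02 125.15]
 [249.   157.   599.09 164.91 128.  ]
 [250.   157.   599.63 162.7  126.05]
 [251.   157.   598.8  159.32 129.78]
 [249.   158.   596.76 165.06 126.6 ]
 [250.   158.   595.84 161.6  130.72]
 [251.   158.  
[... 1103 characters left out ...]
130.   674.9   66.03 126.53]
 [289.   130.   692.61  69.03  71.54]
 [286.   131.   672.7   71.43 124.45]
 [287.   131.   670.35  67.96 132.08]
 [288.   131.   672.04  65.88 126.97]
 [289.   131.   671.12  62.92 130.08]
 [290.   131.   690.85  66.46  68.23]
 [287.   132.   668.69  68.21 128.75]
 [288.   132.   667.78  65.26 131.85]
 [289.   132.   666.93  62.34 134.75]
 [290.   132.   669.07  60.38 128.19]
 [287.   133.   683.43  74.13  72.83]
 [288.   133.   665.58  65.32 130.25]
 [289.   133.   665.47  62.64 130.8 ]
 [290.   133.   666.1   60.2  129.  ]
 [288.   134.   686.31  73.16  54.48]
 [289.   134.   663.69  62.84 127.83]]
front edge [ -0.   570.13] -333.48112494078845 156.62196792573
```

```bash
cat >> h.py <<'E'
def rot(yaw,s):
    "tool down, y along s * caddy x"
    y=s*np.array([np.cos(yaw),np.sin(yaw),0]);z=np.array([0,0,-1.]);return np.c_[np.cross(y,z),y,z]
YC,YD=-.119,np.deg2rad(41.35)   # caddy, dryer yaw
DX=np.array([np.cos(YD),np.sin(YD),0]);DY=np.array([-DX[1],DX[0],0]);Z=np.array([0,0,1.])
X0,Y0=568.,-333.4               # dryer origin along DX, DY
GZ=163                          # TCP above caddy underside
def dry(x,y,z): "TCP that puts caddy_back at dryer coords"; return DX*(X0+x-40)+DY*(Y0+y)+Z*(z-100+GZ)
ex=np.array([np.cos(YC),np.sin(YC),0]);ey=np.array([-ex[1],ex[0],0])
G=489.4*ex-135.4*ey
E
python3 - <<'E'
from h import *
from plant import ctrl,sensors
for s in(1,-1):
    for P,y in((G+Z*300,YC),(G+Z*GZ,YC),(dry(-54,0,150),YD),(dry(-6,0,124),YD)):
        q=ctrl.solve_ik(P,rot(y,s)); print(s,P.round(),None if q is None else np.round(q,2))
E
```

```text
1 [ 470. -193.  300.] [-0.56  0.03  1.65 -0.    1.46 -0.44]
1 [ 470. -193.  163.] [-0.56  0.16  1.8  -0.    1.18 -0.44]
1 [576.  63. 213.] [-0.04  0.25  1.58 -0.    1.31 -0.76]
1 [612.  95. 187.] [ 0.01  0.36  1.5  -0.    1.29 -0.71]
-1 [ 470. -193.  300.] [-0.56  0.03  1.65 -0.    1.46  2.7 ]
-1 [ 470. -193.  163.] [-0.56  0.16  1.8  -0.    1.18  2.7 ]
-1 [576.  63. 213.] [-0.04  0.25  1.58 -0.    1.31  2.38]
-1 [612.  95. 187.] [ 0.01  0.36  1.5  -0.    1.29  2.43]
```

```bash
python3 - <<'E'
from h import *
from plant import ctrl,sensors,optics
np.set_printoptions(precision=2,suppress=True)
def st(n): s=sensors.read_state();print(n,round(s['t'],2),s['eef_pos'],'F',s['force'],'M',s['wrist_torque'],'w',s['grip_width'],s['grasp_force']);return s
ctrl.move_ptp(G+Z*230,rot(YC,1)); ctrl.gripper_to(45,70)
st('above'); hit=ctrl.move_l(G+Z*GZ,vel=80,threshold=6); st('down %s'%hit)
if hit: raise SystemExit
ctrl.gripper_to(0,70); s=st('closed')
if not 8<s['grip_width']<13: raise SystemExit
ctrl.move_l(G+Z*(GZ+50),vel=80); st('lifted')
ctrl.move_l(dry(-60,0,150),rot(YD,1),vel=150); ctrl.hold(.3); st('pre')
for n in("scene","top"):
    p,d=optics.grab_frame(n); np.savez(f"pics/{n}1.npz",p=p,d=d,**optics.camera_params(n))
    b=(215,90,315,190) if n=='top' else (230,130,430,280)
    k=6 if n=='top' else 3; a=p[b[1]:b[3],b[0]:b[2],::-1]
    cv2.imwrite(f"pics/{n}1.png",cv2.resize(a,None,fx=k,fy=k,interpolation=cv2.INTER_CUBIC))
E
```

```text
above 2.15 [ 469.8  -192.76  229.98] F [-0.29  0.1  -0.07] M [ 0.04  0.02 -0.02] w 45.27392161034416 0.0
down False 3.14 [ 470.34 -192.81  163.55] F [ 0.71  0.17 -0.17] M [-0.01 -0.05 -0.01] w 45.470661300024126 0.0
closed 3.55 [ 470.34 -192.9   163.74] F [-0.14 -0.1   3.43] M [0.06 0.06 0.05] w 8.871813006607573 69.01796579360962
lifted 4.33 [ 469.45 -192.29  212.53] F [ 0.08 -0.44 -3.23] M [0.08 0.05 0.05] w 8.948915023487338 68.04785370826721
pre 6.58 [571.52  58.64 213.06] F [-0.01  0.1  -2.44] M [ 0.01  0.   -0.01] w 8.887443208623505 68.08679580688477
```

View pics/top1.png

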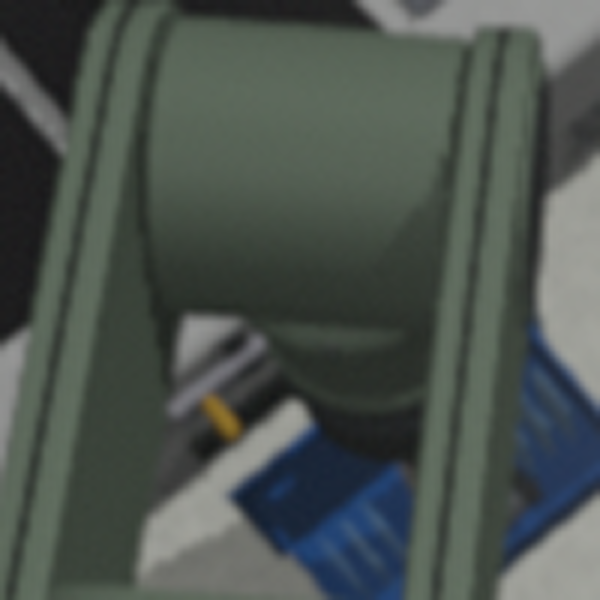

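View pics/scene1.png

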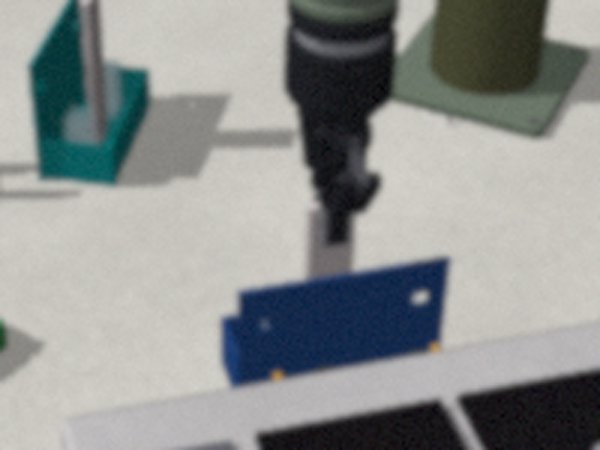

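The caddy is held. In the scene crop its holes are at (370,229) and (318,238) full-frame, with the brass tips below at (375,246) and (323,255). I'll measure the plate against the pins in this same view.

```bash
python3 - <<'E'
from h import *
np.set_printoptions(precision=2,suppress=True,linewidth=150)
g=np.load('pics/scene1.npz');V=cloud(g);f=np.load('pics/top1.npz');W=cloud(f)
T=np.c_[DX,DY,Z];o=DX*X0+DY*Y0
D=(V-o)@T; h=cv2.cvtColor(g['p'],cv2.COLOR_RGB2HSV)
m=(h[...,0]>100)&(h[...,0]<130)&(h[...,1]>110);m[:200]=0;m[275:]=0;m[:,:300]=0;m[:,385:]=0
P=D[m];P=P[(abs(P[:,0]+60)<12)]
for _ in range(4):
    A=np.c_[P[:,1:],np.ones(len(P))];c=np.linalg.lstsq(A,P[:,0],rcond=None)[0];r=P[:,0]-A@c;P=P[abs(r)<max(2.5*r.std(),1)]
print('plate x=a y+b z+c',c,r.std(),len(P),'x at centre',c@[0,150,1])
for a in range(100,190,10):
    q=P[(P[:,2]>a)&(P[:,2]<=a+10)]
    if len(q):print(a,len(q),q[:,1].min(),q[:,1].max())
# upper edge: max z per y column
for b in range(-80,80,20):
    q=P[(P[:,1]>b)&(P[:,1]<=b+20)];print(b,q[:,2].max(),end=' ; ')
print()
K,R,t=g['mtx'],g['R'],g['t']
def onplane(u,v,x):
    C=(-R.T@t-o)@T;d=(R.T@np.linalg.inv(K)@[u,v,1])@T;return C+d*(x-C[0])/d[0]
xp=c@[0,150,1]
# hole centroids: non-blue pixels inside the plate
for b in((362,222,378,236),(312,232,325,244)):
    s=g['p'][b[1]:b[3],b[0]:b[2]].astype(int);w=s[...,0]-0.;w=np.clip(w-np.median(w)-15,0,None)
    v,u=np.mgrid[b[1]:b[3],b[0]:b[2]];u0,v0=(w*u).sum()/w.sum(),(w*v).sum()/w.sum();print('hole',u0,v0,onplane(u0,v0,xp))
mb=(h[...,0]>8)&(h[...,0]<30)&(h[...,1]>90)
for b in((368,240,382,252),(315,249,331,261)):
    k=np.zeros_like(mb);k[b[1]:b[3],b[0]:b[2]]=1;k&=mb;vv,uu=np.nonzero(k);print('tip');print(np.c_[uu,vv,D[k]])
# pins in first top frame, dryer coords
f0=np.load('pics/top0.npz');D0=(cloud(f0)-o)@T;h0=cv2.cvtColor(f0['p'],cv2.COLOR_RGB2HSV);m0=(h0[...,0]>10)&(h0[...,0]<30)&(h0[...,1]>110)
for b in((244,150,262,168),(280,120,298,140)):
    k=np.zeros_like(m0);k[b[1]:b[3],b[0]:b[2]]=1;k&=m0;X=D0[k];X=X[X[:,2]>110];print('top pin mean',X.mean(0),X.min(0),X.max(0),np.polyfit(X[:,0]+17,X[:,2],1))
E
```

```text
plate x=a y+b z+c [ -0.     0.01 -62.08] 1.2824428497042992 1813 x at centre -61.328407582172034
100 189 -80.36053806528002 77.00169753829152
110 227 -80.12731287061912 75.61977081241395
120 211 -80.43307040263694 74.9908659261807
130 226 -80.58343148629271 76.75740491981722
140 194 -80.41315104605863 75.52317096742009
150 197 -80.33702017931435 76.22908815311298
160 227 -80.81628038780698 75.33109184614875
170 240 -76.36635743040719 75.0911323444175
180 38 -73.87325187695025 71.90345172956069
-80 181.90895216277647 ; -60 183.49736561943112 ; -40 184.00819159388269 ; -20 182.67824705303602 ; 0 181.5793314980445 ; 20 183.86311106750023 ; 40 181.1117464570935 ; 60 180.58395542767133 ; 
hole 370.9625351233219 229.1298782391508 [-61.33  62.84 147.72]
hole 317.84549356223175 237.72961373390558 [-61.33 -60.29 149.27]
tip
[[374.   244.   -25.15  57.46 136.03]
 [373.   245.   -26.41  55.93 132.31]
 [374.   245.   -27.31  58.74 130.88]
 [375.   245.   -23.61  59.4  134.  ]
 [374.   246.   -23.1   57.05 132.03]
 [375.   246.    -0.37  48.76 154.04]]
tip
[[321.   254.   -26.53 -62.58 133.26]
 [322.   254.   -24.89 -60.84 134.35]
 [323.   254.   -26.21 -58.21 132.52]
 [321.   255.   -26.27 -62.61 130.58]
 [322.   255.   -20.06 -62.23 136.19]
 [323.   255.   -23.29 -59.04 132.46]]
top pin mean [-18.42  59.89 129.38] [-28.76  56.37 125.15] [ -7.62  63.68 133.2 ] [ -0.21 129.08]
top pin mean [-18.59 -59.79 128.25] [-28.26 -63.3  124.41] [ -8.7  -56.44 134.75] [ -0.25 127.85]
```

```bash
cat >> h.py <<'E'
RZ=124.3                        # pin root height estimate
def pz(x,rz=RZ): return rz+(-4-x)*.268
def back(s):
    "caddy_back in dryer coords from the arm's state"
    p=np.asarray(s['eef_pos']);return np.array([p@DX-X0+40,p@DY-Y0,p[2]+100-GZ])
def fd(s): F=np.asarray(s['force']);return np.array([F@DX,F@DY,F[2]])
E
python3 - <<'E'
from h import *
from plant import ctrl,sensors,optics
np.set_printoptions(precision=2,suppress=True)
def st(n): s=sensors.read_state();print(n,round(s['t'],2),back(s),'F',fd(s),'M',np.asarray(s['wrist_torque']),s['grip_width']);return s
R=rot(YD,1)
ctrl.move_l(dry(-38,0,pz(-29)),R,vel=60);ctrl.hold(.3);st('front')
h=ctrl.move_l(dry(-24,0,pz(-24)),R,vel=15,threshold=2.5);st('in %s'%h)
E
```

```text
front 7.62 [-38.05  -0.15 131.34] F [-0.48 -0.31 -3.84] M [-0.01  0.03 -0.01] 8.954729743000017
in False 8.71 [-24.05   0.02 129.67] F [-0.14 -0.21 -4.03] M [ 0.01 -0.02  0.05] 9.215881470212713
```

```bash
python3 - <<'E'
from h import *
from plant import ctrl,sensors,optics
np.set_printoptions(precision=2,suppress=True)
def st(n): s=sensors.read_state();print(n,round(s['t'],2),back(s),'F',fd(s),'M',np.asarray(s['wrist_torque']),s['grip_width']);return s
R=rot(YD,1);x=-21
h=ctrl.move_l(dry(x,0,pz(x)),R,vel=12,threshold=2.5);st('in %s'%h)
c=[0,pz(x)]
for a,nm in((1,'z'),(0,'y')):
    e=[]
    for sg in(1,-1):
        q=list(c);q[a]+=sg*6;h=ctrl.move_l(dry(x,*q),R,vel=10,threshold=2);s=st('%s%+d %s'%(nm,sg,h));e.append(back(s)[1+(a==1)]);ctrl.move_l(dry(x,*c),R,vel=20)
    if h: c[a]=sum(e)/2
    ctrl.move_l(dry(x,*c),R,vel=20)
print(c);ctrl.hold(.2);st('centred')
E
```

```text
in False 9.12 [-20.95   0.05 128.79] F [ 0.06  0.11 -3.22] M [-0.07  0.06  0.01] 8.971156959760052
z+1 True 9.5 [-21.89   0.81 129.87] F [ 0.91 -0.17 -3.23] M [-0.07  0.04 -0.04] 8.942201215645373
z-1 True 10.06 [-21.23   0.13 127.23] F [-0.18  0.44  3.45] M [ 0.05 -0.17  0.03] 8.984180191372424
y+1 True 11.06 [-21.41   2.51 127.54] F [-0.27 -1.43  0.9 ] M [-0.03 -0.38 -0.09] 9.027074186758295
y-1 True 11.83 [-21.45  -2.04 127.43] F [0.47 0.17 3.14] M [ 0.13 -0.2   0.  ] 8.814771589267394
[np.float64(0.2367567674146187), np.float64(128.5508150073549)]
centred 12.6 [-21.2    0.35 128.21] F [ 0.16 -0.06 -3.66] M [-0.03  0.03 -0.  ] 8.901353140725314
```

```bash
python3 - <<'E'
from h import *
from plant import ctrl,sensors,optics
np.set_printoptions(precision=2,suppress=True)
def st(n): s=sensors.read_state();print(n,round(s['t'],2),back(s),'F',fd(s),'M',np.asarray(s['wrist_torque']),s['grip_width']);return s
R=rot(YD,1)
h=ctrl.move_l(dry(-10,.24,pz(-10)+.1),R,vel=15,threshold=3.5);st('in %s'%h)
if not h:
    h=ctrl.move_l(dry(-2,.24,pz(-2)+.1),R,vel=8,threshold=3);st('home %s'%h)
ctrl.hold(.3);st('held')
E
```

```text
in False 13.5 [-10.05   0.24 125.99] F [-0.47 -1.05 -2.7 ] M [-0.01  0.04  0.03] 8.7055327425337
home True 14.18 [ -5.94   0.66 123.38] F [ 0.67 -0.65  2.3 ] M [-0.05 -0.36  0.01] 9.01543150954854
held 14.48 [ -6.01   0.57 123.24] F [ 1.15 -1.25  2.9 ] M [ 0.04 -0.55 -0.02] 8.956238507240647
```

```bash
python3 - <<'E'
from h import *
from plant import ctrl,sensors,optics
np.set_printoptions(precision=2,suppress=True)
def st(n): s=sensors.read_state();print(n,round(s['t'],2),back(s),'F',fd(s),'M',np.asarray(s['wrist_torque']),s['grip_width']);return s
R=rot(YD,1)
ctrl.move_l(dry(-6,.24,124.4),R,vel=10);ctrl.hold(.2);st('raised')
h=ctrl.move_l(dry(0,.24,123.4),R,vel=8,threshold=4);st('push %s'%h);ctrl.hold(.3);s=st('held')
for n in("scene",):
    p,d=optics.grab_frame(n); np.savez(f"pics/{n}2.npz",p=p,d=d,**optics.camera_params(n))
    a=p[170:290,280:440,::-1];cv2.imwrite(f"pics/{n}2.png",cv2.resize(a,None,fx=4,fy=4,interpolation=cv2.INTER_CUBIC))
E
```

```text
raised 15.11 [ -6.37   0.68 123.72] F [ 0.61 -0.87 -2.08] M [ 0.12 -0.26 -0.  ] 9.10316544324192
push True 15.5 [ -5.44   0.62 123.22] F [-0.41  0.3   3.41] M [-0.02 -0.13  0.05] 9.192445658040594
held 15.8 [ -5.46   0.63 123.1 ] F [-0.72 -0.07  5.39] M [-0.05 -0.22  0.02] 9.287327292160915
```

View pics/scene2.png

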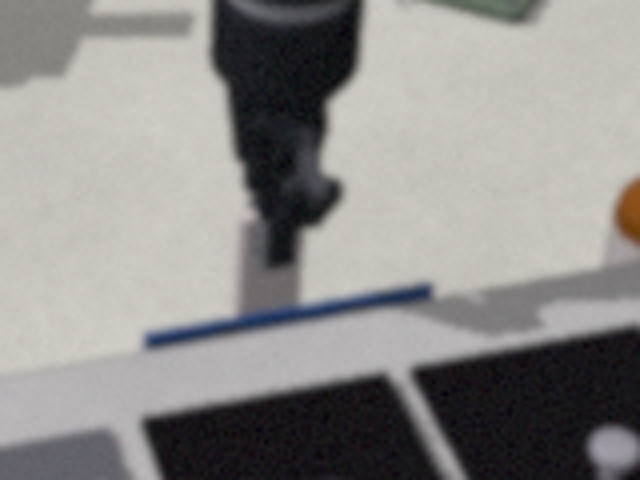

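```bash
python3 - <<'E'
from h import *
from plant import ctrl,sensors,optics
np.set_printoptions(precision=2,suppress=True)
def st(n): s=sensors.read_state();print(n,round(s['t'],2),back(s),'F',fd(s),'M',np.asarray(s['wrist_torque']),s['grip_width']);return s
R=rot(YD,1)
ctrl.move_l(dry(-6,.24,124.4),R,vel=10);ctrl.hold(.3);st('raised')
h=ctrl.move_l(dry(1,.24,124.2),R,vel=8,threshold=4);st('push %s'%h);ctrl.hold(.2);s=st('held')
E
```

```text
raised 16.59 [ -6.43   0.66 123.77] F [ 0.93 -0.3  -2.68] M [ 0.13 -0.09  0.03] 9.094770066898088
push True 17.02 [ -5.46   0.52 123.23] F [-0.02 -0.17  3.  ] M [-0.04 -0.25  0.04] 8.988256637327472
held 17.22 [ -5.5    0.5  123.13] F [ 0.16 -0.31  4.24] M [-0.01 -0.38  0.04] 8.662560416000154
```

```bash
python3 - <<'E'
from h import *
from plant import ctrl,sensors,optics
np.set_printoptions(precision=2,suppress=True)
def st(n): 
    b=[];f=[];m=[]
    for _ in range(5): ctrl.hold(.03);s=sensors.read_state();b.append(back(s));f.append(fd(s));m.append(s['wrist_torque'])
    f=np.mean(f,0);print(n,round(s['t'],2),np.mean(b,0),'F',f,'M',np.mean(m,0));return f
R=rot(YD,1)
for z in(124,124.5,125):
    ctrl.move_l(dry(-6,.24,z),R,vel=8,threshold=7); st('z%.1f'%z)
for x in(-5,-4,-3,-2):
    h=ctrl.move_l(dry(x,.24,124.6),R,vel=8,threshold=6); f=st('x%d %s'%(x,h))
    if h or f[0]<-5: break
E
```

```text
z124.0 17.88 [ -6.11   0.61 123.39] F [ 2.55 -0.75 -1.37] M [ 0.23 -0.53  0.01]
z124.5 18.29 [ -6.64   0.72 123.87] F [ 0.6   0.17 -2.73] M [ 0.11 -0.08  0.03]
z125.0 18.71 [ -6.35   0.35 124.66] F [-0.17 -0.4  -3.33] M [-0.04  0.02 -0.03]
x-5 False 19.16 [ -5.36   0.22 124.54] F [-1.9   0.07 -2.47] M [-0.27  0.31  0.01]
x-4 False 19.6 [ -5.16   0.21 124.65] F [-4.99  0.28 -0.75] M [-0.63  0.74  0.01]
x-3 False 20.04 [ -4.99   0.22 124.74] F [-7.72  0.14  1.28] M [-0.92  1.12  0.04]
```

The plate has met the bar: x-force builds and motion stops at x≈−5.3, so it is flush. I'll ease off, set the weight on the pins and release.

```bash
python3 - <<'E'
from h import *
from plant import ctrl,sensors,optics
np.set_printoptions(precision=2,suppress=True)
def st(n): s=sensors.read_state();print(n,round(s['t'],2),back(s),'F',fd(s),'M',np.asarray(s['wrist_torque']),s['grip_width']);return s
R=rot(YD,1)
ctrl.move_l(dry(-5,.24,124.4),R,vel=8);ctrl.hold(.1);st('ease')
ctrl.move_l(dry(-5,.24,122.8),R,vel=8,threshold=4);ctrl.hold(.2);st('rest')
ctrl.gripper_to(34);ctrl.hold(.3);st('open')
p=np.asarray(sensors.read_state()['eef_pos'])
ctrl.move_l(p+Z*60-DX*0,vel=60,threshold=6);st('up')
ctrl.move_l(p+Z*80-DX*150,vel=150);ctrl.hold(.3);st('away')
im=[]
for n in("scene","top"):
    q,d=optics.grab_frame(n); np.savez(f"pics/{n}3.npz",p=q,d=d,**optics.camera_params(n))
    b=(290,200,390,290) if n=='scene' else (220,100,320,190)
    im.append(cv2.resize(q[b[1]:b[3],b[0]:b[2],::-1],None,fx=4,fy=4,interpolation=cv2.INTER_CUBIC))
cv2.imwrite("pics/end3.png",np.hstack(im))
g=np.load('pics/top3.npz');D=(cloud(g)-DX*X0-DY*Y0)@np.c_[DX,DY,Z]
h=cv2.cvtColor(g['p'],cv2.COLOR_RGB2HSV);m=(h[...,0]>100)&(h[...,0]<130)&(h[...,1]>90);m[:90]=0;m[200:]=0;m[:,:200]=0;m[:,330:]=0
P=D[m];q=P[(P[:,2]>148)&(P[:,2]<165)];print(len(P),len(q))
if len(q)>5:print('plate top z,y ext,x',q[:,2].mean(),q[:,1].min(),q[:,1].max(),q[:,0].min(),q[:,0].max(),np.polyfit(q[:,1],q[:,2],1),np.polyfit(q[:,1],q[:,0],1))
E
```

```text
ease 20.54 [ -5.32   0.22 124.48] F [-4.47  0.86 -0.22] M [-0.56  0.7   0.  ] 9.271938420704762
rest 21.01 [ -5.83   0.19 122.95] F [1.9  0.19 5.31] M [ 0.39 -0.52  0.02] 8.805663458600728
open 21.67 [ -8.26   1.23 120.59] F [-0.14  0.45 -0.92] M [-0.05 -0.06 -0.04] 34.06069480112147
up 22.82 [ -8.55   1.49 179.92] F [-0.9  -0.06  0.45] M [-0.02  0.05 -0.01] 34.10454584870025
away 24.27 [-157.93    1.37  200.35] F [-0.32  0.67 -0.02] M [ 0.01 -0.03 -0.04] 33.866040513589375
201 67
plate top z,y ext,x 153.78720987817437 -77.691041692068 78.67543077057663 -10.657348059516755 -4.595039884212849 [ -0.01 153.94] [-0.  -8.3]
```

View pics/end3.png

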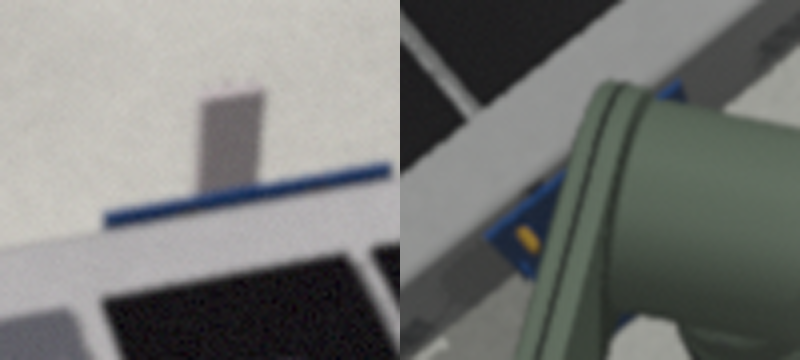

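The left pin shows through its hole and the plate lies along the bar. I'll clear the arm for one check of the right pin and the upright angle.

```bash
python3 - <<'E'
from h import *
from plant import ctrl,sensors,optics
np.set_printoptions(precision=3,suppress=True)
q=np.array(sensors.read_state()['q']);q[0]-=.7;ctrl.set_joints(q);ctrl.hold(.3)
p,d=optics.grab_frame('top');np.savez('pics/top4.npz',p=p,d=d,**optics.camera_params('top'))
cv2.imwrite('pics/top4.png',cv2.resize(p[95:195,220:330,::-1],None,fx=5,fy=5,interpolation=cv2.INTER_CUBIC))
D=(cloud(np.load('pics/top4.npz'))-DX*X0-DY*Y0)@np.c_[DX,DY,Z]
P=D[95:200,220:330].reshape(-1,3)
g=P[(P[:,2]>185)&(P[:,2]<205)&(P[:,0]<-25)];print('grip top',len(g),g.mean(0))
h=cv2.cvtColor(p,cv2.COLOR_RGB2HSV);m=(h[...,0]>100)&(h[...,0]<130)&(h[...,1]>90);B=D[95:200,220:330][m[95:200,220:330]]
t=B[(B[:,2]>148)&(B[:,2]<165)];print('plate top',len(t),t.mean(0),np.ptp(t,0),np.polyfit(t[:,1],t[:,2],1),np.polyfit(t[:,1],t[:,0],1))
print(sensors.read_state()['t'])
E
```

```text
grip top 66 [-46.915  -0.023 191.554]
plate top 144 [ -8.507   0.734 153.605] [  5.815 156.414  12.017] [  0.002 153.603] [-0.    -8.507]
26.0083
```

View pics/top4.png

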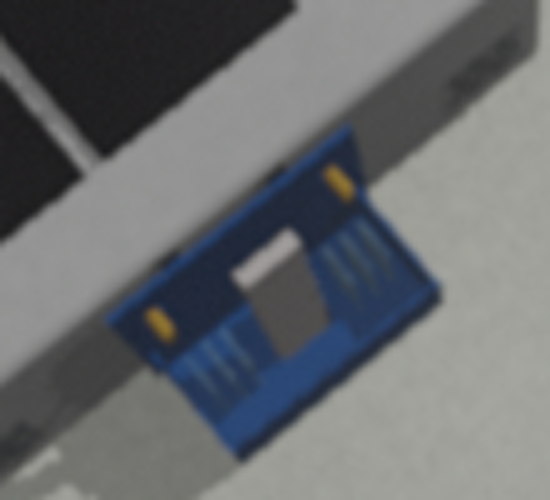

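Both brass pins show through the holes, at crop px (160,325) and (338,182). The plate is flush, square and level, so I'm handing in.

```bash
python3 -c "
from plant import ctrl
print(ctrl.finish_job())"
```

```text
the job is handed in; nothing more can be done
None
```

The blue caddy hangs on both pins, flush and level, with the arm clear of it; I handed the job in at about 26 s of the 58 s allowed, and the hand-in call gave no verdict.

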